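Close up the cellar stock cabinet

ROBOT

A 7-joint arm with a two-finger parallel gripper is mounted at the origin on the work surface. World frame = base frame: x ahead of the robot, y to its left, z up, the work surface at z = 0. Lengths are in m, angles in rad, forces in N, time in s.
With the tool pointing down it reaches from about 0.4 to 0.85 m from the base axis. Payload 10.4 kg.
Tool frame: the origin (TCP) lies between the finger pads; the fingertips stand r.nose_length ahead of it and the grasp point (between the pads) lies 6 mm ahead of it (r.nose_length is the distance from the TCP to the fingertips, in m); z points along the fingers, x is the direction in which the jaws open and shut, and the axes are right-handed (so a half turn about z gives the same grasp; the last joint's range is limited). The gripper opens to 87 mm and grips with 3 to 60 N. Pads are 19 mm wide; open, the fingers measure 117 mm over their backs; the gripper's body (75 mm by 190 mm) begins 51 mm behind the grasp point.
Start: joints at [-1.236, 0.332, -0.065, 1.46, 0.022, 1.35, -0.088], TCP at [0.219, 0.585, 0.214] pointing down, gripper open.
Joint ranges: [-2.6, 2.6], [-0.5, 2.12], [-1.47, 1.34], [0.16, 2.42], [-1.27, 4.41], [0.06, 2.06], [-2.6, 2.6]. Speed limits (rad/s): [2.22, 2.22, 2.79, 2.79, 3.14, 3.14, 3.14].

INTERFACE

Orientations are given as a unit quaternion [x, y, z, w].
In Python, from bench import r gives the robot as it stands. The module is installed in compiled form; this text tells all that it offers.
- The arm moves only by the shell command python3 -m creep 'ROWS' [OPENING] [FORCE]. ROWS is JSON, a list of rows, each an object of numbers: "x", "y", "z": the shift along the world's x, y, z in m; "spin": the turn about the world's z in degrees. In form: [{"x": .., "y": .., "z": .., "spin": ..}, ...]. A call has 1 to 12 rows; each row is the pose to reach, as a shift and turn from the pose commanded when the call began; what a row does not reach only later rows make up. A row lasts 1/8 s, in which the tool goes at most 62.5 mm and 10.7 degrees, less where a joint would pass 70% of its speed; a pose out of reach is approached as far as the arm can. A call with a gripper value outside its range is refused whole. OPENING is the finger opening in m, from 0 to 0.087, set as the call begins (- or left out, the last holds). The fingers move at their own pace and stop on an object; FORCE is the grip in N (left out, the last holds). Time passes only in rows, so rows that repeat a pose let the fingers close. It gives the time, the measured TCP pose, the force and the opening at its end, in the units of the state.
- r.read_state(): the state, without advancing time (a new reading comes with each control period).
- r.camera(name): name is "scene" or "top"; returns a dict with "pixels" (400x640x3 uint8, blue, green, red), "z_map" (400x640 float32, m along the optical axis (not along the pixel's ray), 0 where there is no reading), "K" (3x3 intrinsics, pixels), "R" (3x3) and "t" (3): a world point X has camera coordinates R X + t. Camera axes: x right, y down, z forward; pixel columns grow to the right and rows downward; lengths in m; the calibration is good to about 2 mm. A picture is of the moment at which its call begins.
- r.close_job(): hands the job in, once; it reports no verdict.
The state is a dict: "time": time; "joint_positions": joint angles; "joint_vel": joint speeds; "joint_torque": joint torques, N m; "ee_pos": TCP position; "eef_rot": TCP orientation; "ft_force": force on the tool from outside, world axes, zero at the start; "torque": the same for the moment, N m; "width": finger opening in m.
Only numpy, scipy, OpenCV 4.12 (cv2) and the standard library are available. Lean on these libraries where they do the work, as an engineer would, in place of code of your own. Each camera call takes 0.05 s, during which the arm holds its last target. There are 200 camera calls.

TASK

Close up the small wooden stock cabinet on the worktop: first push its pulled-out inner drawer fully home, then swing the open door fully shut over it. Only push from the outside with the fingertips: do not grip the drawer or door or reach for their inner sides, and leave the bottle, the jar and the carton where they stand.

Things in the scene. Friction and masses are not known exactly. Their poses are not given: they have to be found in the camera images.
- cabinet: fixed wooden cabinet, 240 deep (x) x 220 wide (y) x 160 mm high; origin at the centre of its underside, on the worktop; its open front is the plane x = -120 mm in its own frame and faces -x, towards the robot. Side, top and bottom boards 12 mm thick
- drawer (a joint): how far the inner drawer is pulled out of the cabinet towards its -x (m): 0 = fully home, front board flush with the cabinet's front plane (stop), at most 0.15. It slides with about 1.5 N of friction and stays where it is left
- drawer_face (a point): centre of the outer face of the drawer's plywood front board (188 wide x 130 high x 14 mm thick, from 15 to 145 mm above the worktop, this point at 80 mm; no knob, only a flat dark strip painted on it); axes as the cabinet's, moves with the drawer. Behind the board are the drawer's floor, walls and stored cartons, fixed to it; none of this inner side is to be touched
- door (a joint): opening angle of the door (rad): 0 = fully shut against the cabinet (stop), at most 2.3. The hinge is vertical at the cabinet's left front edge (+y side); seen from above, at angle a the door points from the hinge along (-sin a, -cos a) in the cabinet's frame, so near 1.6 it sticks out towards the robot and beyond that it is folded out to the left. Friction (about 0.1 N m) keeps it where it is left; it has no spring and no latch
- door_hinge (a point): point on the hinge axis, 80 mm above the worktop, at (-120, 110) mm in the cabinet's frame; its axes turn with the door (its -y runs along the door, its -x out of the outer face)
- door_edge (a point): middle of the door's free edge at its outer face: 220 mm from the hinge along the door, 80 mm above the worktop. The door is 220 wide x 160 high x 15 mm thick, reaching down to the worktop; its outer face lies 18 mm from the hinge axis. It has no handle or knob; its inner face (towards the drawer when shut) is not to be touched
- bottle: green closed bottle, 68 mm across, 190 mm high, loose and upright on the worktop; origin at the centre of its foot; to be left alone
- jar: amber jar with a steel cap, 70 mm across, 110 mm high, loose and upright on the worktop; origin at the centre of its foot; to be left alone
- carton: loose cardboard carton 80 x 110 x 45 mm lying on the middle or rear of the cabinet's top; origin at the centre of its underside; to be left alone

How it is judged:
By the outcome, as a careful person would: the job done as asked, in the order asked, and still so for the second after the job is handed in, with the robot touching nothing.
It also fails if it takes over 58 s, if anything falls off the work surface, if the arm or the gripper's body presses on something with over 40 N, if the wrist force passes 120 N, or if a joint passes its speed limit or range.

## Working session

There is one attempt and no reset: what is moved stays moved. The work goes in short steps, Python scripts to look and compute and a shell command to move; the robot and the scene stay as the last step left them, time stands still between calls to the robot, and variables do not carry over. Pictures are saved under pics/ and viewed, about 8 in all and at most 12, crops included, and the job is handed in when it is done.

```bash
mkdir -p pics
cat > h.py <<'E'
from bench import r
import numpy as np, cv2
def snap(n,tag):
    c=r.camera(n); cv2.imwrite(f'pics/{tag}.png',c['pixels']); np.savez(f'pics/{tag}.npz',**c); return c
def pts(c):
    z=c['z_map']; v,u=np.mgrid[:400,:640]; K=c['K']
    P=np.stack([(u-K[0,2])/K[0,0]*z,(v-K[1,2])/K[1,1]*z,z],-1)
    W=(P-c['t'])@c['R']; W[z<=0]=np.nan; return W
E
python3 - <<'E'
from h import *
for n in('scene','top'):
    c=snap(n,n+'0'); print(n,(-c['R'].T@c['t']).round(3))
a=[cv2.imread(f'pics/{n}0.png') for n in('scene','top')]
s=r.read_state(); print(s['ee_pos'],s['eef_rot'],s['time'],r.nose_length,s['width'])
E
```

```text
scene [1.165 0.118 0.67 ]
top [ 0.49  -0.067  1.071]
[0.21877315 0.58507186 0.21331067] [ 8.21653986e-01  5.69986223e-01 -5.16422349e-04  4.08431291e-04] 0.1 0.025 0.08709924477685634
```

View pics/scene0.png

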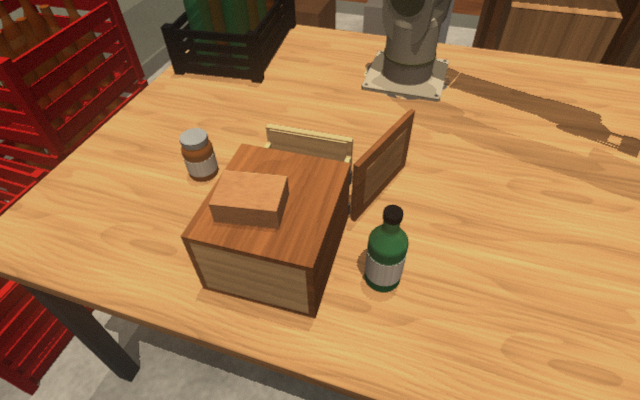

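View pics/top0.png

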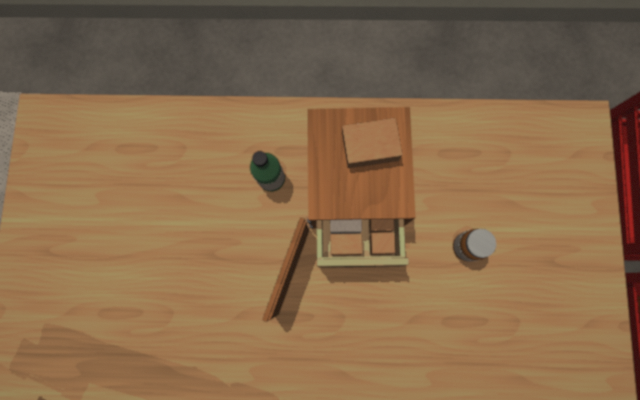

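The top view (up = +x, left = +y) shows the cabinet top at px (307..413, 109..219) and the drawer front board at row ~262, cols 318–407. The door runs from (305,220) to (268,318), with the bottle at (268,172) on its left and the jar at (475,245). The scene view, from behind, agrees.

Run:
```python
from h import *
c=dict(np.load('pics/top0.npz')); W=pts(c)
hsv=cv2.cvtColor(c['pixels'],cv2.COLOR_BGR2HSV)
x,y,z=W[...,0],W[...,1],W[...,2]
uu=np.arange(640)[None]; vv=np.arange(400)[:,None]
def rect(name,m):
    m=cv2.morphologyEx(m.astype('uint8'),cv2.MORPH_OPEN,np.ones((3,3)))
    n,l,s,_=cv2.connectedComponentsWithStats(m); k=1+np.argmax(s[1:,4]); m=l==k
    P=W[m][:,:2].astype('float32'); b=cv2.minAreaRect(P)
    print(name,len(P),'z',np.median(z[m]).round(3),'c',np.round(b[0],3),'size',np.round(b[1],3),'ang',round(b[2],1),'\n',cv2.boxPoints(b).round(3).tolist())
top=(z>.15)&(z<.17)
rect('cab',top&(vv<216)&(uu>290)&(uu<430))
rect('door',top&(vv>222)&(uu<312)&(uu>240))
rect('drawerfront',(z>.135)&(z<.15)&(vv>250)&(uu>312)&(uu<420))
rect('jar',(z>.095)&(z<.12)&(uu>440)&(uu<510))
rect('bottle',(z>.03)&(z<.2)&(uu>240)&(uu<300)&(vv<200))
# scene view cross-check
c=dict(np.load('pics/scene0.npz')); W=pts(c); x,y,z=W[...,0],W[...,1],W[...,2]
uu=np.arange(640)[None]; vv=np.arange(400)[:,None]
top=(z>.152)&(z<.168)
rect('S cab',top&(uu>180)&(uu<348)&(vv>140))
rect('S door',top&(uu>352)&(uu<420)&(vv<220))
rect('S drawer',(z>.135)&(z<.15)&(uu>255)&(uu<355)&(vv<160))
rect('S jar',(z>.1)&(z<.12)&(uu>175)&(uu<215)&(vv<160))
rect('S bottle',(z>.03)&(z<.2)&(uu>362)&(uu<410)&(vv>205))
```

```text
cab 9023 z 0.161 c [ 0.742 -0.119] size [0.237 0.22 ] ang 2.0 
 [[0.6190000176429749, -0.013000000268220901], [0.6269999742507935, -0.23399999737739563], [0.8640000224113464, -0.22499999403953552], [0.8560000061988831, -0.004999999888241291]]
door 798 z 0.16 c [0.509 0.032] size [0.015 0.209] ang 71.7 
 [[0.40799999237060547, 0.057999998331069946], [0.6060000061988831, -0.00800000037997961], [0.6110000014305115, 0.007000000216066837], [0.4129999876022339, 0.07199999690055847]]
drawerfront 781 z 0.146 c [ 0.534 -0.127] size [0.018 0.187] ang 2.2 
 [[0.5210000276565552, -0.03400000184774399], [0.527999997138977, -0.2199999988079071], [0.546999990940094, -0.21899999678134918], [0.5389999747276306, -0.032999999821186066]]
jar 693 z 0.111 c [ 0.579 -0.383] size [0.058 0.062] ang 1.3 
 [[0.5490000247955322, -0.3529999852180481], [0.5509999990463257, -0.414000004529953], [0.609000027179718, -0.4129999876022339], [0.6069999933242798, -0.35100001096725464]]
bottle 1002 z 0.13 c [0.733 0.086] size [0.062 0.068] ang 30.5 
 [[0.6890000104904175, 0.0989999994635582], [0.7239999771118164, 0.041000
[... 609 characters left out ...]
 [ 0.533 -0.128] size [0.022 0.186] ang 1.8 
 [[0.5189999938011169, -0.03500000014901161], [0.5249999761581421, -0.22200000286102295], [0.546999990940094, -0.22100000083446503], [0.5410000085830688, -0.03500000014901161]]
S jar 484 z 0.111 c [ 0.578 -0.384] size [0.06  0.062] ang 87.9 
 [[0.5460000038146973, -0.4129999876022339], [0.6079999804496765, -0.41499999165534973], [0.6100000143051147, -0.35499998927116394], [0.5479999780654907, -0.3529999852180481]]
S bottle 2462 z 0.122 c [0.743 0.086] size [0.056 0.068] ang 7.9 
 [[0.7099999785423279, 0.11599999666213989], [0.7200000286102295, 0.04899999871850014], [0.7749999761581421, 0.0560000017285347], [0.765999972820282, 0.12399999797344208]]
```

Measured from both views, heights fit the text:

| Item | Position |
|---|---|
| Cabinet | yaw ≈1.9°, front plane at x≈0.619 |
| Drawer face | (0.524, -0.128), pulled out about 95 mm |
| Hinge | ≈(0.615, -0.015) |
| Door edge | ≈(0.41, 0.065), angle ≈1.9 rad |

Next I move to the front of the drawer with fingers shut and jaws along y.

```bash
python3 -m creep '[{"x":0.03,"y":-0.04,"z":0.04,"spin":4},{"x":0.07,"y":-0.09,"z":0.06,"spin":8},{"x":0.11,"y":-0.14,"z":0.06,"spin":12},{"x":0.14,"y":-0.19,"z":0.06,"spin":16},{"x":0.17,"y":-0.24,"z":0.06,"spin":20},{"x":0.19,"y":-0.29,"z":0.06,"spin":22},{"x":0.21,"y":-0.34,"z":0.06,"spin":22},{"x":0.23,"y":-0.385,"z":0.06,"spin":22},{"x":0.23,"y":-0.385,"z":0.06,"spin":22}]' 0 20
python3 -m creep '[{"x":0.01,"y":-0.05},{"x":0.02,"y":-0.10},{"x":0.02,"y":-0.15},{"x":0.02,"y":-0.20},{"x":0.02,"y":-0.25},{"x":0.02,"y":-0.30},{"x":0.02,"y":-0.33},{"x":0.02,"y":-0.33},{"x":0.02,"y":-0.33}]'
```

```text
time: 1.23
ee_pos: [0.4503, 0.1965, 0.2741]
eef_rot: [0.7, 0.714, -0.0, 0.0]
ft_force: [-0.4, 0.8, -0.4]
width: 0.0054invalid input at $[0]: expected keys x, y, z, spin
```

```bash
python3 -m creep '[{"x":0.01,"y":-0.05,"z":0,"spin":0},{"x":0.02,"y":-0.10,"z":0,"spin":0},{"x":0.02,"y":-0.15,"z":0,"spin":0},{"x":0.02,"y":-0.20,"z":0,"spin":0},{"x":0.02,"y":-0.25,"z":0,"spin":0},{"x":0.02,"y":-0.30,"z":0,"spin":0},{"x":0.02,"y":-0.33,"z":0,"spin":0},{"x":0.02,"y":-0.33,"z":-0.05,"spin":0},{"x":0.02,"y":-0.33,"z":-0.1,"spin":0},{"x":0.02,"y":-0.33,"z":-0.14,"spin":0},{"x":0.02,"y":-0.33,"z":-0.14,"spin":0}]'
python3 - <<'E'
from h import *
snap('top','top1')
cv2.imwrite('pics/top1c.png',cv2.resize(cv2.imread('pics/top1.png')[90:350,220:520],None,fx=2,fy=2))
E
```

```text
time: 2.6
ee_pos: [0.4671, -0.1284, 0.1318]
eef_rot: [0.697, 0.717, -0.002, -0.002]
ft_force: [-0.4, 0.4, 0.1]
width: 0.0004
```

View pics/top1c.png

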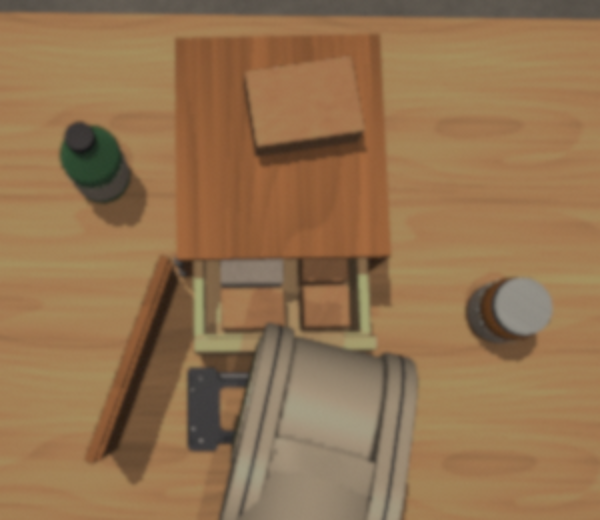

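The tool stands in front of the drawer face (crop ≈ (285,400)), with the door on the left at (90–170, 260–460) clear of it. Next I push along the cabinet's axis.

```bash
python3 -m creep '[{"x":0.02,"y":0.001,"z":0,"spin":0},{"x":0.035,"y":0.001,"z":0,"spin":0},{"x":0.045,"y":0.001,"z":0,"spin":0},{"x":0.055,"y":0.002,"z":0,"spin":0},{"x":0.065,"y":0.002,"z":0,"spin":0},{"x":0.075,"y":0.002,"z":0,"spin":0},{"x":0.085,"y":0.003,"z":0,"spin":0},{"x":0.095,"y":0.003,"z":0,"spin":0},{"x":0.105,"y":0.003,"z":0,"spin":0},{"x":0.115,"y":0.004,"z":0,"spin":0},{"x":0.125,"y":0.004,"z":0,"spin":0},{"x":0.13,"y":0.004,"z":0,"spin":0}]'
python3 -m creep '[{"x":0.003,"y":0,"z":0,"spin":0},{"x":0.006,"y":0,"z":0,"spin":0},{"x":0.008,"y":0,"z":0,"spin":0},{"x":0.008,"y":0,"z":0,"spin":0}]'
```

```text
time: 4.15
ee_pos: [0.6003, -0.1251, 0.1361]
eef_rot: [0.698, 0.717, 0.001, 0.001]
ft_force: [-1.3, 2.4, 6.2]
width: 0.0004
time: 4.65
ee_pos: [0.606, -0.1249, 0.1361]
eef_rot: [0.698, 0.716, 0.0, -0.001]
ft_force: [-12.2, 3.2, 12.8]
width: 0.0005
```

```bash
python3 -m creep '[{"x":0,"y":0,"z":0,"spin":0},{"x":0,"y":0,"z":0,"spin":0}]'
python3 - <<'E'
from h import *
a=snap('top','top2'); b=snap('scene','scene2'); s=r.read_state(); print(s['ft_force'],s['torque'])
A=cv2.resize(a['pixels'][90:350,240:500],(400,400)); B=cv2.resize(b['pixels'][60:320,150:430],(400,400))
cv2.imwrite('pics/m2.png',np.hstack([A,B]))
W=pts(dict(np.load('pics/top0.npz'))); m=(W[...,2]>.195)&(W[...,2]<.215); m[:,:340]=0;m[:,405:]=0;m[:110]=0;m[180:]=0
print('carton',np.nanmin(W[m],0),np.nanmax(W[m],0))
E
```

```text
time: 4.9
ee_pos: [0.606, -0.1249, 0.1361]
eef_rot: [0.698, 0.716, 0.0, -0.001]
ft_force: [-12.2, 3.4, 14.3]
width: 0.0006
[-12.68767569   2.62520866  13.1693745 ] [0.72277468 2.53955372 0.1116384 ]
carton [ 0.724187   -0.20086181  0.19500165] [ 0.81871437 -0.08109088  0.21162108]
```

View pics/m2.png

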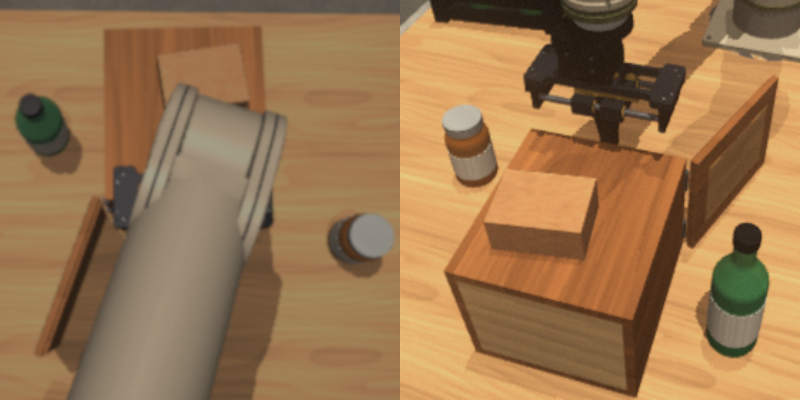

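Scene crop: the fingers (610,120) are at the cabinet front and the drawer no longer sticks out. The body is well clear of the carton. I'll back off and check.

```bash
python3 -m creep '[{"x":-0.02,"y":0,"z":0,"spin":0},{"x":-0.05,"y":0,"z":0,"spin":0},{"x":-0.09,"y":0,"z":0.02,"spin":0},{"x":-0.13,"y":0.02,"z":0.07,"spin":0},{"x":-0.15,"y":0.07,"z":0.12,"spin":0},{"x":-0.15,"y":0.13,"z":0.13,"spin":0},{"x":-0.15,"y":0.19,"z":0.13,"spin":0},{"x":-0.15,"y":0.25,"z":0.13,"spin":0},{"x":-0.15,"y":0.31,"z":0.13,"spin":0},{"x":-0.15,"y":0.31,"z":0.13,"spin":0},{"x":-0.15,"y":0.31,"z":0.13,"spin":0}]'
python3 - <<'E'
from h import *
a=snap('top','top3'); b=snap('scene','scene3'); W=pts(a); z=W[...,2]
uu=np.arange(640)[None]+0*z
for n,lo,hi in(('cab',.152,.17),('low',.10,.15)):
    m=(z>lo)&(z<hi)&(W[...,1]<-.02)&(W[...,1]>-.25)&(W[...,0]>.4)&(W[...,0]<.66)
    for y0 in(-.05,-.1,-.15,-.2):
        k=m&(abs(W[...,1]-y0)<.01); print(n,y0,k.sum(),np.sort(W[...,0][k])[:5].round(3) if k.any() else '')
A=cv2.resize(a['pixels'][90:350,240:500],(400,400)); B=cv2.resize(b['pixels'][60:320,150:430],(400,400))
cv2.imwrite('pics/m3.png',np.hstack([A,B]))
E
```

```text
time: 6.38
ee_pos: [0.4571, 0.1841, 0.2648]
eef_rot: [0.698, 0.716, 0.0, 0.0]
ft_force: [0.1, -0.9, -0.1]
width: 0.0005
cab -0.05 208 [0.616 0.616 0.616 0.616 0.616]
cab -0.1 201 [0.618 0.618 0.618 0.618 0.618]
cab -0.15 200 [0.62 0.62 0.62 0.62 0.62]
cab -0.2 179 [0.622 0.622 0.622 0.622 0.622]
low -0.05 37 [0.614 0.614 0.614 0.614 0.614]
low -0.1 40 [0.616 0.616 0.616 0.616 0.616]
low -0.15 37 [0.618 0.618 0.618 0.618 0.618]
low -0.2 38 [0.619 0.619 0.62  0.62  0.62 ]
```

View pics/m3.png

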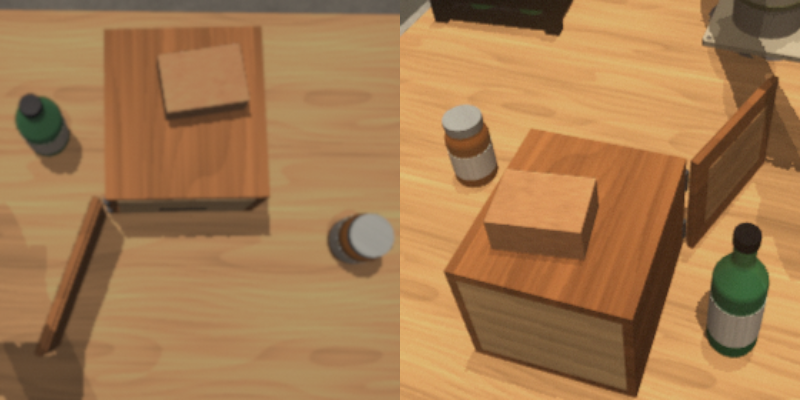

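Top crop: drawer face inside the front at (180,208), door still open, carton, bottle and jar unmoved. Now the flushness: compare the drawer face with the side boards' front ends in the saved picture.

Run:
```python
from h import *
W=pts(dict(np.load('pics/top3.npz')))
th=np.deg2rad(1.95); ex=np.array([np.cos(th),np.sin(th)]); ey=np.array([-np.sin(th),np.cos(th)])
o=np.array([.7395,-.1205]); u=(W[...,:2]-o)@ex; v=(W[...,:2]-o)@ey; z=W[...,2]
for lo,hi in((.03,.07),(.07,.1),(.1,.13)):
    m=(z>lo)&(z<hi)&(u>-.16)&(u<-.08)
    print(lo,[(round(y0,3),int((m&(abs(v-y0)<.006)).sum()),np.round(np.percentile(u[m&(abs(v-y0)<.006)],[10,50]),4)) for y0 in np.array([-.104,-.08,-.05,0,.05,.08]) if (m&(abs(v-y0)<.006)).sum()>3])
# door outer face line
m=(z>.15)&(z<.17)&(W[...,0]>.4)&(W[...,0]<.61)&(W[...,1]>-.015)&(W[...,1]<.1)
P=W[m][:,:2]; b=cv2.minAreaRect(P.astype('float32')); print(cv2.boxPoints(b).round(3).tolist())
```

```text
0.03 [(np.float64(-0.104), 11, array([-0.1201, -0.1198])), (np.float64(-0.08), 12, array([-0.1223, -0.1218])), (np.float64(-0.05), 10, array([-0.1219, -0.1216])), (np.float64(0.0), 11, array([-0.1231, -0.1224])), (np.float64(0.05), 12, array([-0.1225, -0.1224])), (np.float64(0.08), 10, array([-0.1225, -0.1224]))]
0.07 [(np.float64(-0.104), 6, array([-0.1201, -0.1198])), (np.float64(-0.08), 6, array([-0.1222, -0.1219])), (np.float64(-0.05), 9, array([-0.1223, -0.1222])), (np.float64(0.0), 11, array([-0.1226, -0.1224])), (np.float64(0.05), 8, array([-0.1223, -0.1222])), (np.float64(0.08), 9, array([-0.1228, -0.1225]))]
0.1 [(np.float64(-0.104), 9, array([-0.1201, -0.12  ])), (np.float64(-0.08), 11, array([-0.1222, -0.1221])), (np.float64(-0.05), 11, array([-0.1224, -0.1222])), (np.float64(0.0), 11, array([-0.1224, -0.1222])), (np.float64(0.05), 10, array([-0.1226, -0.1224])), (np.float64(0.08), 11, array([-0.1227, -0.1225]))]
[[0.40799999237060547, 0.057999998331069946], [0.6100000143051147, -0.008999999612569809], [0.6150000095367432, 0.006000000052154064], [0.4129999876022339, 0.07199999690055847]]
```

The drawer face still stands about 2 mm proud of the side board front (-0.1222 against -0.1200). I'll push again, more firmly and slightly lower.

```bash
python3 -m creep '[{"x":0,"y":-0.06,"z":0,"spin":0},{"x":0,"y":-0.12,"z":0,"spin":0},{"x":0,"y":-0.18,"z":0,"spin":0},{"x":0,"y":-0.24,"z":0,"spin":0},{"x":0.02,"y":-0.29,"z":-0.04,"spin":0},{"x":0.06,"y":-0.31,"z":-0.09,"spin":0},{"x":0.10,"y":-0.31,"z":-0.135,"spin":0},{"x":0.12,"y":-0.31,"z":-0.135,"spin":0},{"x":0.135,"y":-0.31,"z":-0.135,"spin":0},{"x":0.14,"y":-0.31,"z":-0.135,"spin":0},{"x":0.145,"y":-0.31,"z":-0.135,"spin":0},{"x":0.148,"y":-0.31,"z":-0.135,"spin":0}]'
python3 -m creep '[{"x":0.003,"y":0,"z":0,"spin":0},{"x":0.005,"y":0,"z":0,"spin":0},{"x":0.007,"y":0,"z":0,"spin":0},{"x":0.007,"y":0,"z":0,"spin":0}]'
```

```text
time: 7.98
ee_pos: [0.6047, -0.1259, 0.1295]
eef_rot: [0.698, 0.716, 0.0, -0.0]
ft_force: [-1.6, -0.2, 1.2]
width: 0.0013
time: 8.48
ee_pos: [0.6059, -0.1258, 0.1293]
eef_rot: [0.698, 0.716, -0.003, -0.005]
ft_force: [-33.5, 4.6, 23.8]
width: 0.0004
```

```bash
python3 -m creep '[{"x":-0.02,"y":0,"z":0,"spin":0},{"x":-0.05,"y":0,"z":0,"spin":0},{"x":-0.09,"y":0,"z":0.02,"spin":0},{"x":-0.13,"y":0.02,"z":0.07,"spin":0},{"x":-0.15,"y":0.07,"z":0.12,"spin":0},{"x":-0.15,"y":0.13,"z":0.13,"spin":0},{"x":-0.15,"y":0.19,"z":0.13,"spin":0},{"x":-0.15,"y":0.25,"z":0.13,"spin":0},{"x":-0.15,"y":0.31,"z":0.13,"spin":0},{"x":-0.15,"y":0.31,"z":0.13,"spin":0},{"x":-0.15,"y":0.31,"z":0.13,"spin":0}]'
python3 - <<'E'
from h import *
W=pts(snap('top','top4'))
th=np.deg2rad(1.95); ex=np.array([np.cos(th),np.sin(th)]); ey=np.array([-np.sin(th),np.cos(th)])
o=np.array([.7395,-.1205]); u=(W[...,:2]-o)@ex; v=(W[...,:2]-o)@ey; z=W[...,2]
m=(z>.03)&(z<.13)&(u>-.16)&(u<-.08)
for y0 in (-.106,-.102,-.098,-.09,-.08,0,.08,.09,.098,.102): 
    k=m&(abs(v-y0)<.002); print(y0,k.sum(),np.round(np.median(u[k]),4))
E
```

```text
time: 9.85
ee_pos: [0.4619, 0.1839, 0.2591]
eef_rot: [0.698, 0.716, -0.0, 0.0]
ft_force: [-0.3, -0.7, 0.2]
width: 0.0007
-0.106 11 -0.1199
-0.102 9 -0.12
-0.098 22 -0.1187
-0.09 7 -0.1199
-0.08 11 -0.1199
0 10 -0.1203
0.08 11 -0.1203
0.09 10 -0.1204
0.098 11 -0.118
0.102 10 -0.1205
```

Flush now: the drawer face matches the side boards within 0.5 mm. Next, the door path: fingertips on the outer face about 0.18 m from the hinge.

Run:
```python
from h import *
th=np.deg2rad(1.95); R=np.array([[np.cos(th),-np.sin(th)],[np.sin(th),np.cos(th)]])
H=np.array([.7395,-.1205])+R@[-.12,.11]; print(H,r.read_state()['ee_pos'])
for a in (115,110,105,100,90,80,70,60,50,40,30,20,15,10,5,0,-2):
    A=np.deg2rad(a); d=np.array([-np.sin(A),-np.cos(A)]); n=np.array([-np.cos(A),np.sin(A)])
    h=.012*abs(n[0])+.015*abs(n[1]); p=H+R@(.18*d+(.018+h)*n); print(a,p.round(3),np.hypot(*p).round(3))
```

```text
[ 0.61582648 -0.01464698] [0.46213393 0.18317472 0.25924054]
115 [0.465 0.09 ] 0.473
110 [0.456 0.076] 0.462
105 [0.449 0.061] 0.453
100 [0.442 0.045] 0.445
90 [0.435 0.012] 0.435
80 [ 0.433 -0.018] 0.433
70 [ 0.435 -0.048] 0.438
60 [ 0.444 -0.079] 0.45
50 [ 0.457 -0.107] 0.47
40 [ 0.476 -0.134] 0.494
30 [ 0.5   -0.157] 0.523
20 [ 0.527 -0.175] 0.556
15 [ 0.543 -0.182] 0.572
10 [ 0.559 -0.188] 0.589
5 [ 0.575 -0.193] 0.606
0 [ 0.592 -0.196] 0.623
-2 [ 0.598 -0.196] 0.629
```

```bash
python3 -m creep '[{"x":0,"y":-0.03,"z":0,"spin":0},{"x":0,"y":-0.05,"z":-0.04,"spin":0},{"x":0,"y":-0.05,"z":-0.09,"spin":0},{"x":0,"y":-0.05,"z":-0.125,"spin":0},{"x":0,"y":-0.05,"z":-0.125,"spin":0}]'
python3 -m creep '[{"x":-0.006,"y":-0.033,"z":0,"spin":0},{"x":-0.006,"y":-0.048,"z":0,"spin":0},{"x":-0.01,"y":-0.065,"z":0,"spin":0},{"x":-0.014,"y":-0.078,"z":0,"spin":0},{"x":-0.02,"y":-0.093,"z":0,"spin":0},{"x":-0.024,"y":-0.108,"z":0,"spin":0},{"x":-0.027,"y":-0.123,"z":0,"spin":0},{"x":-0.029,"y":-0.138,"z":0,"spin":0},{"x":-0.029,"y":-0.153,"z":0,"spin":0},{"x":-0.028,"y":-0.168,"z":0,"spin":0},{"x":-0.027,"y":-0.181,"z":0,"spin":0},{"x":-0.023,"y":-0.196,"z":0,"spin":0}]'
python3 - <<'E'
from h import *
a=snap('top','top5'); b=snap('scene','scene5')
A=cv2.resize(a['pixels'][90:350,240:500],(400,400)); B=cv2.resize(b['pixels'][60:320,150:430],(400,400))
cv2.imwrite('pics/m5.png',np.hstack([A,B]))
E
```

```text
time: 10.52
ee_pos: [0.4606, 0.1323, 0.1326]
eef_rot: [0.699, 0.715, -0.002, -0.001]
ft_force: [0.9, 0.7, 0.2]
width: 0.0008
time: 12.02
ee_pos: [0.4389, -0.0623, 0.134]
eef_rot: [0.698, 0.716, -0.0, -0.0]
ft_force: [0.8, 1.1, -0.7]
width: 0.0006
```

View pics/m5.png

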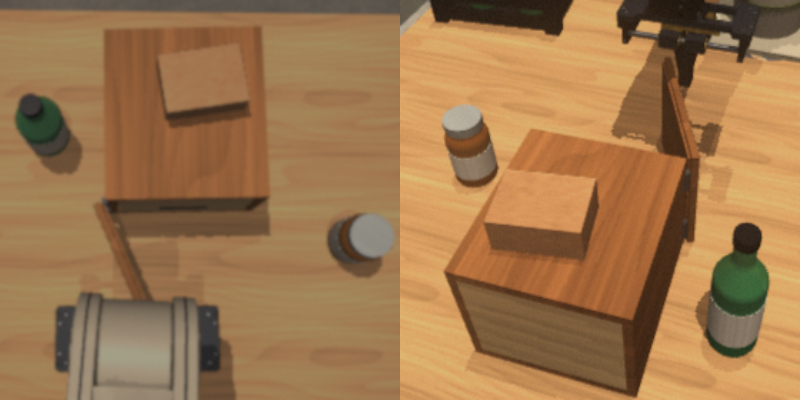

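The door follows, now at about 65° (top crop, (100,205) to (145,300)), and nothing else has moved. Continue.

```bash
python3 -m creep '[{"x":0.005,"y":-0.016,"z":0,"spin":0},{"x":0.011,"y":-0.03,"z":0,"spin":0},{"x":0.018,"y":-0.044,"z":0,"spin":0},{"x":0.027,"y":-0.058,"z":0,"spin":0},{"x":0.037,"y":-0.071,"z":0,"spin":0},{"x":0.049,"y":-0.083,"z":0,"spin":0},{"x":0.061,"y":-0.094,"z":0,"spin":0},{"x":0.074,"y":-0.103,"z":0,"spin":0},{"x":0.088,"y":-0.112,"z":0,"spin":0},{"x":0.104,"y":-0.119,"z":0,"spin":0},{"x":0.113,"y":-0.123,"z":0,"spin":0},{"x":0.12,"y":-0.125,"z":0,"spin":0}]'
python3 -m creep '[{"x":0.008,"y":-0.002,"z":0,"spin":0},{"x":0.016,"y":-0.005,"z":0,"spin":0},{"x":0.023,"y":-0.006,"z":0,"spin":0},{"x":0.028,"y":-0.007,"z":0,"spin":0},{"x":0.031,"y":-0.008,"z":0,"spin":0},{"x":0.031,"y":-0.008,"z":0,"spin":0}]'
```

```text
time: 13.62
ee_pos: [0.559, -0.1864, 0.1338]
eef_rot: [0.698, 0.716, -0.0, -0.0]
ft_force: [-0.7, -0.1, 0.3]
width: 0.0001
time: 14.38
ee_pos: [0.59, -0.1947, 0.1341]
eef_rot: [0.698, 0.716, -0.0, 0.0]
ft_force: [-0.6, 0.7, -0.2]
width: 0.0001
```

Not at the stop yet, so gentle small steps to a firm contact.

```bash
python3 -m creep '[{"x":0.002,"y":0,"z":0,"spin":0},{"x":0.003,"y":0,"z":0,"spin":0},{"x":0.004,"y":0,"z":0,"spin":0},{"x":0.005,"y":0,"z":0,"spin":0}]'
python3 -m creep '[{"x":0.001,"y":0,"z":0,"spin":0},{"x":0.002,"y":0,"z":0,"spin":0},{"x":0.003,"y":0,"z":0,"spin":0},{"x":0.003,"y":0,"z":0,"spin":0}]'
```

```text
time: 14.88
ee_pos: [0.5906, -0.1948, 0.1339]
eef_rot: [0.698, 0.716, -0.002, -0.004]
ft_force: [-24.6, 4.7, 16.7]
width: 0.0004
time: 15.38
ee_pos: [0.5906, -0.1948, 0.1339]
eef_rot: [0.699, 0.715, -0.003, -0.007]
ft_force: [-36.8, 8.1, 25.7]
width: 0.0006
```

Firm stop at 25–37 N with no further travel. Back off straight, rise, move away and check.

```bash
python3 -m creep '[{"x":-0.008,"y":0,"z":0,"spin":0},{"x":-0.03,"y":0,"z":0,"spin":0},{"x":-0.07,"y":0,"z":0,"spin":0},{"x":-0.11,"y":0.03,"z":0.04,"spin":0},{"x":-0.14,"y":0.08,"z":0.09,"spin":0},{"x":-0.14,"y":0.14,"z":0.13,"spin":0},{"x":-0.14,"y":0.20,"z":0.13,"spin":0},{"x":-0.14,"y":0.26,"z":0.13,"spin":0},{"x":-0.14,"y":0.32,"z":0.13,"spin":0},{"x":-0.14,"y":0.38,"z":0.13,"spin":0},{"x":-0.14,"y":0.43,"z":0.13,"spin":0},{"x":-0.14,"y":0.43,"z":0.13,"spin":0}]'
python3 - <<'E'
from h import *
a=snap('top','top6'); b=snap('scene','scene6'); W=pts(a)
A=cv2.resize(a['pixels'][90:350,240:500],(400,400)); B=cv2.resize(b['pixels'][60:320,150:430],(400,400))
cv2.imwrite('pics/m6.png',np.hstack([A,B]))
th=np.deg2rad(1.95); R=np.array([[np.cos(th),-np.sin(th)],[np.sin(th),np.cos(th)]])
q=(W[...,:2]-[.7395,-.1205])@R; u,v=q[...,0],q[...,1]; z=W[...,2]
m=(z>.03)&(z<.14)&(u>-.2)&(u<-.1)&(abs(v)<.104)
p=np.polyfit(v[m],u[m],1); print('door face u=',p,'slope deg',np.rad2deg(p[0]),m.sum())
for n,k in(('jar',(z>.095)&(z<.12)&(W[...,1]<-.3)&(W[...,1]>-.5)),('bottle',(z>.03)&(z<.2)&(v>.13)&(v<.3)&(u>-.1))):
    P=W[k][:,:2]; print(n,P.min(0).round(3),P.max(0).round(3))
E
```

```text
time: 16.88
ee_pos: [0.4564, 0.2405, 0.2634]
eef_rot: [0.695, 0.719, -0.0, -0.0]
ft_force: [0.2, 0.2, 0.4]
width: 0.0004
door face u= [ 0.00039007 -0.13696743] slope deg 0.022349586317986683 572
jar [ 0.55  -0.413] [ 0.61  -0.352]
bottle [0.701 0.054] [0.768 0.121]
```

View pics/m6.png

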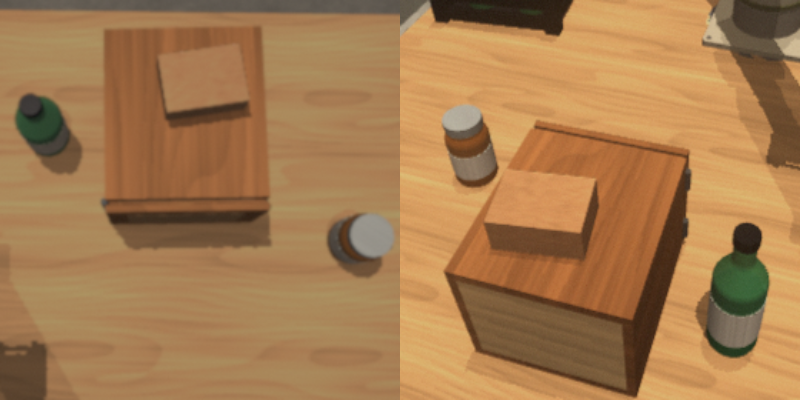

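The door lies shut across the front (top crop, (105–268, 207)). It is parallel to the front within 0.02°, with its outer face 17 mm ahead of the front plane (18 expected). Carton, bottle and jar are unmoved.

```bash
python3 -c "
from bench import r
print(r.close_job())"
```

```text
the job is handed in; nothing more can be done
None
```

The drawer is fully home and the door is shut over it, done in that order. I pushed only from the outside with closed fingertips and handed the job in at about 17 s.

- **Drawer:** the first push (12 N) left it about 2 mm proud. I pushed again to a firm stop (33 N), and the face then measured flush with the side boards within 0.5 mm.
- **Door:** I pushed it to a firm stop (37 N at the wrist). After backing off, it measured parallel to the cabinet front within 0.02°. Its outer face is 17 mm ahead of the front plane against 18 mm nominal, which is within the camera calibration.
- **Upward force:** both presses also showed about 13–26 N upward at the wrist. I put this down to fingertip friction. I saw no contact by the gripper body in the pictures.
- **Other things:** the jar measured in place within about 2 mm. The bottle and carton look unmoved in the pictures, and the robot is clear of everything.

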